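# Couple the slim filling nozzle to the injector

### The arm

A 7-joint arm with a two-finger parallel gripper is mounted at the origin on the work surface. World frame = base frame: x ahead of the robot, y to its left, z up, the work surface at z = 0. Lengths are in m, angles in rad, forces in N, time in s.
With the tool pointing down it reaches from about 0.4 to 0.85 m from the base axis. Payload 10.4 kg.
Tool frame: the origin (TCP) lies at the very end of the fingers, on their centre line; the grasp point (between the pads) lies 19 mm behind it; z points along the fingers, y is the direction in which the jaws open and shut (so a half turn about z gives the same grasp; the last joint's range is limited). The gripper opens to 85 mm and grips with 20 to 120 N. Pads are 22 mm wide; open, the fingers measure 114 mm over their backs; the gripper's body (76 mm by 85 mm) begins 54 mm behind the grasp point. The pads swing forward as they close: fully open they stand 13 mm farther back than shut.
Start: joints at [-1.173, 0.332, -0.065, 1.46, 0.022, 1.35, -0.088], TCP at [0.255, 0.571, 0.231] pointing down, gripper open.
Joint ranges: [-2.6, 2.6], [-0.5, 2.12], [-1.47, 1.34], [0.16, 2.42], [-1.27, 4.41], [0.06, 2.06], [-2.6, 2.6]. Speed limits (rad/s): [2.22, 2.22, 2.79, 2.79, 3.14, 3.14, 3.14].

### API

Orientations are given as a unit quaternion [x, y, z, w].
In Python, from workcell import get_obs, camera, camera_info, hand_in gives the robot as it stands.
- The arm moves only by the tool move_arm, never from a script. Its argument "moves" is a list of rows, each a list of 3 entries, a list of its own where there are three numbers: the shift along the tool's x, y, z in units of 25 mm (1.0 is 25 mm), then the turn, a rotation vector about the tool's x, y, z in degrees, then the opening, from 0 (shut) to 1 (fully open). A call has 1 to 5 rows; each row shifts and turns the commanded pose from where the row before left it, along the tool's axes as they then stand; what a row does not reach is not made up. A row lasts 1/8 s, in which the tool goes at most 62.5 mm and 10.7 degrees, less where a joint would pass 70% of its speed; a pose out of reach is approached as far as the arm can. A call is refused whole if a number of a shift passes 1 or a number of a turn 10.7, either way. A call with a gripper value outside its range is refused whole. The fingers move at their own pace and stop on an object; "squeeze" is the grip in N (left out, the last holds). Time passes only in rows, so rows that do not move let the fingers close. It gives the time, the measured TCP pose, the force and the opening at its end, in the units of the state.
- get_obs(): the state, without advancing time (a new reading comes with each control period).
- camera(name): name is "scene" or "top" or "wrist"; returns the picture (400x640x3 uint8, red, green, blue); there is no depth.
- camera_info(name): a dict with "fx", "fy", "cx", "cy" (pixels), "origin" and "rotation" of the camera in the world. Camera axes: x right, y down, z forward; pixel columns grow to the right and rows downward; lengths in m; the calibration is good to about 2 mm. A picture is of the moment at which its call begins: read the wrist's pose just before it. camera_info takes no time and is no camera call; for the wrist camera it gives the pose at the moment of the call.
- hand_in(): hands the job in, once; it reports no verdict.
The state is a dict: "clock": time; "joint_pos": joint angles; "joint_velocities": joint speeds; "tau": joint torques, N m; "position": TCP position; "ee_rot": TCP orientation; "ft_force": force on the tool from outside, world axes, zero at the start; "torque": the same for the moment, N m; "grip_width": opening from 0.0 (shut) to 1.0 (fully open).
Only numpy, scipy, OpenCV 4.12 (cv2) and the standard library are available. Lean on these libraries where they do the work, as an engineer would, in place of code of your own. Each camera call takes 0.05 s, during which the arm holds its last target. There are 200 camera calls.

### The job

Get the filling injector ready: pull the sleeve of its upright quick coupling down until it catches and stays down by itself, then take the slim nozzle out of the stand and push it into the coupling, fully home, so that the sleeve springs up again and locks it. Seat it gently by feel, with no more than about 20 N of push, and leave the wide nozzle and everything else on the table where it is.

Things in the scene. Friction and masses are not known exactly. Their poses are not given: they have to be found in the camera images.
- socket (a point): nominal centre of the mouth of the upright quick coupling. x, y lie on its vertical axis, but its neck is screwed up or down: the true mouth is 10 mm below to 10 mm above this point, unmeasured, to be felt. Socket: steel tube 30 mm outside, bore 18 mm. Round it the sleeve, 40 mm across, from 2 to 36 mm below the mouth, with a 54 mm rim 5 mm thick at its foot
- sleeve (a joint): how far the sleeve is down, m: 0 fully up (locked), end stop 0.010. Spring 2 N (up) to 4 N (down). Pulled to the end stop and let go, it stays caught at about 0.008; a nozzle pushed home trips it and it springs up to 0. With it up, dogs 8 mm down the bore stop any nozzle; a nozzle not yet home in the bore keeps it at about 0.008
- injector: fixed steel bench-top filling injector; origin on the table under the coupling's axis, z up; the socket point is 100 mm above it. Coupling foot 64 mm wide, 32 mm high, neck 22 mm across, free room round it. A low pipe leads along -y to a casing 200 x 200 x 160 mm centred 300 mm away, with its hopper 337 mm high
- nozzle: slim nozzle: steel, 99 mm long, 0.09 to 0.14 kg, upright in the stand, the one with the slender spout (12 to 6 mm thick, 25 mm long). Origin at the lower tip of its stem, z up its axis. Stem 16 mm thick, 34 mm long, grooved, tip bevelled to 12 mm; shoulder 27 mm wide, 4 mm thick; grip barrel 24 mm across, 38 to 74 mm above the origin; spout above
- nozzle_shoulder (a point): on the slim nozzle's axis, at the underside of its shoulder, 34 mm above its tip. Nozzle home = shoulder on the mouth. The tip meets a sprung piston about 6 mm below the mouth: 2 to 5 N on the way down, then the shoulder stops it hard. It trips within the last 1.5 mm; locked, it may rise 1.5 mm when let go
- spare: the wide nozzle, to be left in the stand: same stem and barrel, but a funnel-shaped spout 38 mm wide at the top, 97 mm long in all; origin at the lower tip of its stem
- stand: fixed white plastic block 75 x 190 x 40 mm, origin under its centre, long side along its y; two 20 mm holes 45 mm either side of its centre along y hold the two nozzles, stems down, shoulders on the block, in either order
- mould: small round aluminium mould, 64 mm wide, 45 mm high; bystander
- seal: black rubber ring 36 mm wide, 7 mm high, lying flat; bystander
- brush: pastry brush 190 mm long, lying; bystander
- scraper: bench scraper, 130 mm wide blade with wooden handle, lying; bystander
Things that resemble listed ones, but are neither listed nor needed, are in the scene too. Leave any purple look-alike of the nozzle alone.

How it is judged:
On the way, in this order (a step that is already met when the one before it is completed fails the run):
1. the sleeve has been pulled down and stays caught with no finger on the injector (value of joint sleeve above 0.006 m and contact force between the fingers and injector below 0.3 N and distance between nozzle and socket above 0.06 m), for 0.2 s.
2. the slim nozzle is in the coupling and the sleeve has sprung up again (value of joint sleeve below 0.002 m and horizontal distance between nozzle and socket below 0.004 m and z of nozzle in the frame of socket below -0.02 m), for 0.2 s.
At the end, for the whole second after the job is handed in: The slim nozzle stands in the coupling (axis within 4 mm, upright within 0.1 rad, its tip at least 20 mm below the nominal mouth), at rest, and the sleeve is up again (below 2 mm) so that it is locked in (all of step 2 and angle between nozzle's own z axis and vertical below 0.1 rad and linear speed of nozzle below 0.02 m/s); the robot touches nothing.
It fails at once if the nozzle is pressed against the injector with more than 35 N (contact force between nozzle and injector above 35 N).
It fails at once if the wide nozzle is moved more than 15 mm (distance of spare from where it was at the start of the episode above 0.015 m).
It fails at once if another thing on the table is moved more than 25 mm (distance of any of mould, seal, brush, scraper from where it was at the start of the episode above 0.025 m).
It also fails if it takes over 58 s, if anything falls off the work surface, if the arm or the gripper's body presses on something with over 40 N, if the wrist force passes 120 N, or if a joint passes its speed limit or range.

## Working session

There is one attempt and no reset: what is moved stays moved. The work goes in short steps, Python scripts to look and compute and a tool call to move; the robot and the scene stay as the last step left them, time stands still between calls to the robot, and variables do not carry over. Pictures are saved under pics/ and viewed, about 8 in all and at most 12, crops included, and the job is handed in when it is done.

Besides the shell and the picture viewer there is one more tool, called after "Emit:" by a JSON object that holds its "api" and its "payload", one argument or row to a line. move_arm: Moves the arm, as the interface text tells. Its arguments: {"type":"object","properties":{"moves":{"type":"array","items":{"type":"array"}},"squeeze":{"type":"number"}},"required":["moves"]}

```bash
mkdir -p pics; ls
python3 - <<'E'
from workcell import *
import cv2
for n in("scene","top"):
    im=camera(n); cv2.imwrite(f"pics/{n}0.png",im[:,:,::-1]); i=camera_info(n); print(n,{k:(v if not hasattr(v,'round') else v.__class__ and (v.round(4).tolist() if hasattr(v,'tolist') else v)) for k,v in i.items()})
o=get_obs(); print(o)
E
```

```text
pics
scene {'fx': 486.55202511803316, 'fy': 486.55202511803316, 'cx': 318.60337368167944, 'cy': 208.3231435588013, 'origin': [0.8553, -0.3773, 0.9072], 'rotation': [0.9262, 0.2141, -0.0792, -0.3002]}
top {'fx': 409.22576974052333, 'fy': 409.22576974052333, 'cx': 330.14777879756036, 'cy': 196.98456031867707, 'origin': [0.441, 0.1591, 1.0606], 'rotation': [0.7105, -0.7, 0.0585, -0.0422]}
{'clock': 0.1, 'joint_pos': array([-1.17258064,  0.33281542, -0.0646917 ,  1.46084822,  0.02157899,
        1.34990477, -0.08849399]), 'joint_velocities': array([-0.00136906, -0.00259853, -0.00170766, -0.00063556, -0.00186743,
       -0.00086185,  0.00155218]), 'tau': array([ 1.93257656e-03, -6.26736474e+01,  4.92722250e-02, -3.92435467e+01,
        1.61958957e-02,  6.92575530e-03, -1.57156656e-06]), 'position': array([0.25517992, 0.57016672, 0.23059561]), 'ee_rot': array([ 2.08852575e-01,  9.77946927e-01, -6.30447279e-04, -1.14225511e-04]), 'ft_force': array([ 0.07344824, -0.22005354, -0.32157957]), 'torque': array([-0.03355062,  0.02245704,  0.02824409]), 'grip_width': 0.9985729564987033}
```

View pics/scene0.png

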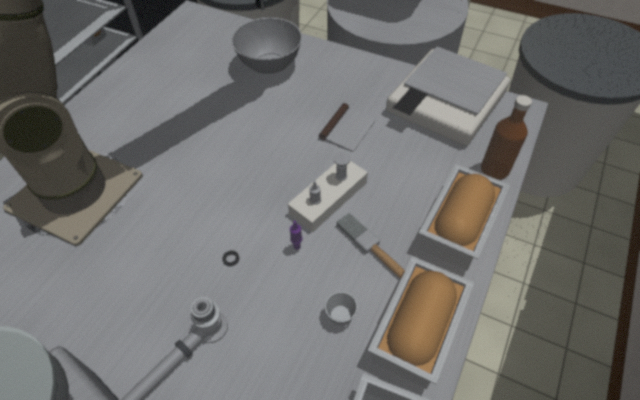

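View pics/top0.png

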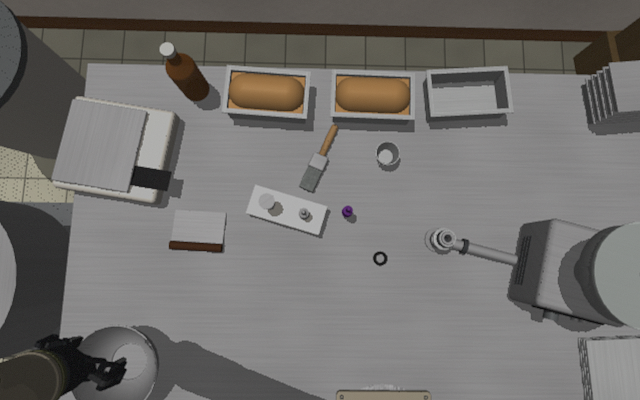

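Top view: slim candidate at (305,213), funnel one at (267,201), purple look-alike at (347,212), coupling at about (447,237). I'll enlarge to confirm.

```bash
cat > h.py <<'E'
from workcell import *
import numpy as np, cv2
from scipy.spatial.transform import Rotation as R
def ray(i,u,v):
    d=R.from_quat(i["rotation"]).apply([(u-i["cx"])/i["fx"],(v-i["cy"])/i["fy"],1]); return np.array(i["origin"]),d
def onz(i,u,v,z):
    o,d=ray(i,u,v); return o+d*(z-o[2])/d[2]
def proj(i,p):
    q=R.from_quat(i["rotation"]).inv().apply(np.array(p)-i["origin"]); return [i["fx"]*q[0]/q[2]+i["cx"],i["fy"]*q[1]/q[2]+i["cy"]]
E
python3 - <<'E'
import cv2,numpy as np
t=cv2.imread("pics/top0.png");s=cv2.imread("pics/scene0.png")
c=lambda im,x,y:cv2.resize(im[y:y+72,x:x+98],None,fx=4,fy=4,interpolation=cv2.INTER_CUBIC)
cv2.imwrite("pics/crop0.png",np.vstack([np.hstack([c(t,240,175),c(t,410,200)]),np.hstack([c(s,280,150),c(s,160,280)])]))
E
```

```text
(no output)
```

View pics/crop0.png

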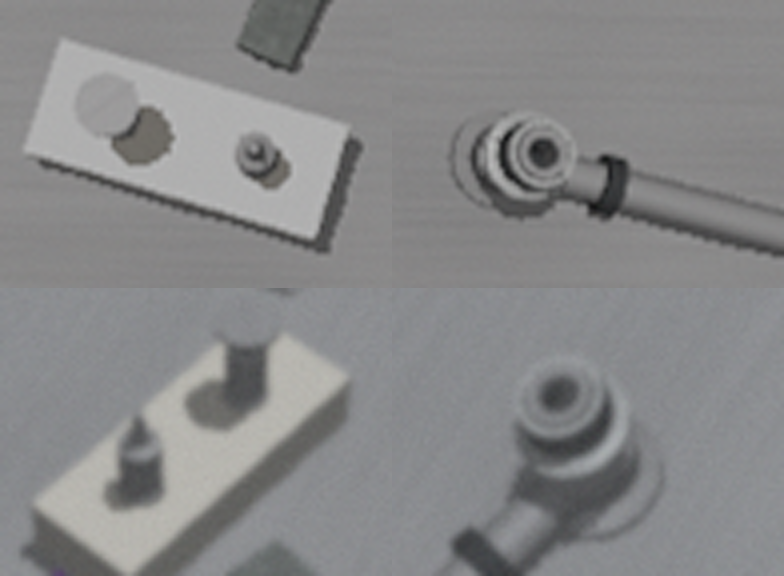

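Run:
```python
from h import *
t=camera_info("top");s=camera_info("scene")
C=[onz(t,u,v,.04)for u,v in[(255.5,184.5),(328,206.3),(319.5,235),(246.3,213)]]
C=np.array(C);print(C.round(4),np.linalg.norm(C-np.roll(C,-1,0),axis=1)); c=C.mean(0); ly=((C[0]+C[3])-(C[1]+C[2]));ly/=np.linalg.norm(ly);print("stand",c,ly,"slim",c-.045*ly,"wide",c+.045*ly, np.degrees(np.arctan2(ly[1],ly[0])))
def tri(a,b):
    (o1,d1),(o2,d2)=ray(t,*a),ray(s,*b);k=np.linalg.lstsq(np.c_[d1,-d2],o2-o1,rcond=None)[0];p,q=o1+k[0]*d1,o2+k[1]*d2;print((p+q)/2,np.linalg.norm(p-q))
print(onz(t,304.3,212.3,.105),onz(s,314.5,182.5,.105));tri((304.3,212.3),(314.5,182.5))
print(onz(t,447.7,238.3,.1),onz(s,202,306.3,.1));tri((447.7,238.3),(202,306.3))
# pipe direction: scan point along pipe centre
p=np.array([onz(t,410+(605-392)/4,200+185/4,.025),onz(t,410+(784-392)/4,200+228/4,.025)]);d=p[1]-p[0];print("pipe dir",np.degrees(np.arctan2(d[1],d[0])))
o=get_obs();print(R.from_quat(o["ee_rot"]).as_matrix().round(3))
```

```text
[[0.6163 0.325  0.04  ]
 [0.5639 0.1415 0.04  ]
 [0.4918 0.1617 0.04  ]
 [0.5438 0.345  0.04  ]] [0.19081146 0.07491827 0.19063733 0.0751927 ]
stand [0.55393421 0.24331367 0.04      ] [0.27368773 0.9618186  0.        ] slim [0.54161827 0.20003184 0.04      ] wide [0.56625016 0.28659551 0.04      ] 74.11617305659466
[0.54103163 0.19799965 0.105     ] [0.54377017 0.19876914 0.105     ]
[0.54224978 0.1988345  0.10368574] 0.002651384068417256
[ 0.48539576 -0.14034347  0.1       ] [ 0.48781125 -0.14158558  0.1       ]
[ 0.48593651 -0.14097016  0.09684264] 0.001050413886993391
pipe dir -102.66490750967095
[[-0.913  0.408 -0.   ]
 [ 0.408  0.913 -0.001]
 [-0.    -0.001 -1.   ]]
```

```bash
cat >> h.py <<'E'
def plan(wps,grip,yaw=None,pos=None,q=None):
    """print rows through waypoints (pos, jaw yaw deg) keeping tool down"""
    o=get_obs(); p=np.array(o["position"] if pos is None else pos); r=R.from_quat(o["ee_rot"] if q is None else q); rows=[]
    for tp,ty in wps:
        tp=np.array(tp); a=np.radians(ty); y=np.array([np.cos(a),np.sin(a),0]); z=np.array([0,0,-1.]); rt=R.from_matrix(np.c_[np.cross(y,z),y,z])
        for k in range(60):
            d=r.inv().apply(tp-p)/.025; w=np.degrees((r.inv()*rt).as_rotvec())
            n=max(np.abs(d).max(),np.linalg.norm(w)/10)
            if n<.04: break
            f=1 if n<1 else 1/n
            sd=(d*f).round(2); sw=(w*f).round(1); rows.append([sd.tolist(),sw.tolist(),grip])
            p=p+r.apply(sd*.025); r=r*R.from_rotvec(np.radians(sw))
    for i in range(0,len(rows),5): print(str(rows[i:i+5]).replace(" ",""))
    print(p,r.as_quat())
E
python3 - <<'E'
from h import *
plan([((.46,.40,.24),45),((.52,.1,.24),8),((.486,-.141,.24),-14)],1.0)
E
```

```text
[[[-1.0,-0.28,-0.04],[-0.0,0.0,2.0],1.0],[[-1.0,-0.24,-0.04],[-0.0,0.0,2.0],1.0],[[-1.0,-0.21,-0.03],[-0.0,0.0,2.0],1.0],[[-1.0,-0.17,-0.04],[-0.0,0.0,2.0],1.0],[[-1.0,-0.13,-0.03],[-0.0,0.0,2.0],1.0]]
[[[-1.0,-0.1,-0.03],[-0.0,0.0,2.0],1.0],[[-1.0,-0.06,-0.04],[-0.0,0.0,2.0],1.0],[[-1.0,-0.03,-0.03],[-0.0,0.0,2.0],1.0],[[-1.0,0.01,-0.04],[-0.0,0.0,1.9],1.0],[[-1.0,0.04,-0.03],[-0.0,0.0,2.0],1.0]]
[[[-0.53,0.04,-0.02],[-0.1,0.0,1.0],1.0],[[-1.0,-0.67,-0.0],[0.0,0.0,3.6],1.0],[[-1.0,-0.58,-0.0],[0.0,0.0,3.5],1.0],[[-1.0,-0.5,-0.0],[0.0,0.0,3.4],1.0],[[-1.0,-0.43,-0.0],[0.0,0.0,3.3],1.0]]
[[[-1.0,-0.36,-0.0],[0.0,0.0,3.2],1.0],[[-1.0,-0.3,-0.0],[0.0,0.0,3.2],1.0],[[-1.0,-0.24,-0.0],[0.0,0.0,3.1],1.0],[[-1.0,-0.18,-0.0],[0.0,0.0,3.1],1.0],[[-1.0,-0.13,-0.0],[0.0,0.0,3.0],1.0]]
[[[-1.0,-0.07,-0.0],[0.0,0.0,3.0],1.0],[[-1.0,-0.02,-0.0],[0.0,0.0,3.0],1.0],[[-0.51,0.01,-0.0],[0.0,0.0,1.6],1.0],[[-1.0,-0.29,-0.0],[0.0,-0.0,2.3],1.0],[[-1.0,-0.24,-0.0],[0.0,-0.0,2.3],1.0]]
[[[-1.0,-0.2,-0.0],[0.0,-0.0,2.3],1.0],[[-1.0,-0.16,-0.0],[0.0,-0.0,2.3],1.0],[[-1.0,-0.12,-0.0],[0.0,-0.0,2.3],1.0],[[-1.0,-0.08,-0.0],[0.0,-0.0,2.3],1.0],[[-1.0,-0.04,-0.0],[0.0,-0.0,2.3],1.0]]
[[[-1.0,0.0,-0.0],[0.0,-0.0,2.2],1.0],[[-1.0,0.04,-0.0],[0.0,-0.0,2.3],1.0],[[-0.62,0.05,-0.0],[0.0,-0.0,1.4],1.0]]
[ 0.48601514 -0.14097888  0.23993461] [7.88065597e-01 6.15591162e-01 3.08547532e-04 2.03429339e-04]
```

Emit:
{"api": "move_arm", "payload": {
  "moves": [
    [[-1, -0.28, -0.04], [0, 0, 2], 0.8],
    [[-1, -0.24, -0.04], [0, 0, 2], 0.8],
    [[-1, -0.2, -0.04], [0, 0, 2], 0.8],
    [[-1, -0.17, -0.04], [0, 0, 2], 0.8],
    [[-1, -0.13, -0.04], [0, 0, 2], 0.8]
  ]
}}

```text
clock: 0.72
position: [0.3552, 0.4877, 0.2365]
ee_rot: [0.295, 0.956, 0.0, 0.0]
ft_force: [-0.5, 0.0, 0.0]
grip_width: 0.801
```

Emit:
{"api": "move_arm", "payload": {
  "moves": [
    [[-1, -0.1, -0.04], [0, 0, 2], 0.8],
    [[-1, -0.06, -0.04], [0, 0, 2], 0.8],
    [[-1, -0.03, -0.03], [0, 0, 2], 0.8],
    [[-1, 0, -0.03], [0, 0, 2], 0.8],
    [[-1, 0.04, -0.03], [0, 0, 2], 0.8]
  ]
}}

```text
clock: 1.35
position: [0.4511, 0.4078, 0.2406]
ee_rot: [0.377, 0.926, 0.0, -0.0]
ft_force: [-1.0, 0.5, -0.5]
grip_width: 0.8
```

Emit:
{"api": "move_arm", "payload": {
  "moves": [
    [[-0.53, 0.04, 0], [0, 0, 1], 0.8],
    [[-1, -0.67, 0], [0, 0, 3.6], 0.8],
    [[-1, -0.58, 0], [0, 0, 3.5], 0.8],
    [[-1, -0.5, 0], [0, 0, 3.4], 0.8],
    [[-1, -0.43, 0], [0, 0, 3.3], 0.8]
  ]
}}

```text
clock: 1.98
position: [0.4824, 0.2866, 0.2407]
ee_rot: [0.493, 0.87, 0.0, -0.0]
ft_force: [-0.1, 0.3, 0.8]
grip_width: 0.796
```

Emit:
{"api": "move_arm", "payload": {
  "moves": [
    [[-1, -0.36, 0], [0, 0, 3.2], 0.8],
    [[-1, -0.3, 0], [0, 0, 3.2], 0.8],
    [[-1, -0.24, 0], [0, 0, 3.1], 0.8],
    [[-1, -0.18, 0], [0, 0, 3.1], 0.8],
    [[-1, -0.13, 0], [0, 0, 3], 0.8]
  ]
}}

```text
clock: 2.6
position: [0.5076, 0.1602, 0.2406]
ee_rot: [0.607, 0.795, 0.0, -0.0]
ft_force: [-0.4, 0.3, 0.3]
grip_width: 0.802
```

Emit:
{"api": "move_arm", "payload": {
  "moves": [
    [[-1, -0.07, 0], [0, 0, 3], 0.8],
    [[-1, -0.02, 0], [0, 0, 3], 0.8],
    [[-0.5, 0, 0], [0, 0, 1.6], 0.8],
    [[-1, -0.29, 0], [0, 0, 2.3], 0.8],
    [[-1, -0.24, 0], [0, 0, 2.3], 0.8]
  ]
}}

```text
clock: 3.22
position: [0.5115, 0.0476, 0.2405]
ee_rot: [0.687, 0.726, -0.0, -0.0]
ft_force: [0.4, 0.4, 0.1]
grip_width: 0.804
```

Emit:
{"api": "move_arm", "payload": {
  "moves": [
    [[-1, -0.2, 0], [0, 0, 2.3], 0.8],
    [[-1, -0.16, 0], [0, 0, 2.3], 0.8],
    [[-1, -0.12, 0], [0, 0, 2.3], 0.8],
    [[-1, -0.08, 0], [0, 0, 2.3], 0.8],
    [[-1, -0.04, 0], [0, 0, 2.3], 0.8]
  ]
}}

```text
clock: 3.85
position: [0.4939, -0.0772, 0.2406]
ee_rot: [0.757, 0.654, 0.0, 0.0]
ft_force: [0.5, -0.3, -1.0]
grip_width: 0.802
```

Emit:
{"api": "move_arm", "payload": {
  "moves": [
    [[-1, 0, 0], [0, 0, 2.2], 0.8],
    [[-1, 0.04, 0], [0, 0, 2.3], 0.8],
    [[-0.6, 0.05, 0], [0, 0, 1.4], 0.8],
    [[0, 0, 0], [0, 0, 0], 0.8]
  ]
}}

```text
clock: 4.35
position: [0.4848, -0.1411, 0.2405]
ee_rot: [0.789, 0.614, -0.0, 0.0]
ft_force: [0.3, 0.5, -0.2]
grip_width: 0.802
```

Run:
```python
from h import *
i=camera_info("wrist");im=camera("wrist");cv2.imwrite("pics/w1.png",im[:,:,::-1])
o=get_obs();print(o["position"],o["ee_rot"],o["ft_force"],o["clock"],i)
print(proj(i,(.486,-.141,.097)))
```

```text
[ 0.48499784 -0.13992835  0.24044772] [ 7.88629303e-01  6.14868932e-01  9.52124555e-06 -1.35314132e-04] [ 0.37910004  0.56734548 -0.12291518] 4.4 {'fx': 285.3783841556071, 'fy': 285.3783841556071, 'cx': 316.60142529855216, 'cy': 207.28537641652176, 'origin': array([ 0.50269194, -0.07060826,  0.3838593 ]), 'rotation': array([ 0.98183249, -0.12270663, -0.01845303,  0.14355323])}
[np.float64(317.996397385894), np.float64(194.8705864930842)]
```

View pics/w1.png

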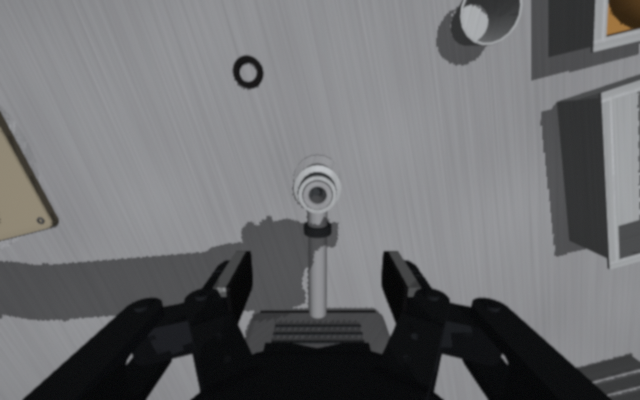

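The wrist view has the mouth at (317,195), which matches the predicted (318,195), and the pipe lies perpendicular to the jaws. I'll descend around the sleeve.

Emit:
{"api": "move_arm", "payload": {
  "moves": [
    [[0, 0, 1], [0, 0, 0], 0.57],
    [[0, 0, 1], [0, 0, 0], 0.57],
    [[0, 0, 1], [0, 0, 0], 0.57],
    [[0, 0, 1], [0, 0, 0], 0.57],
    [[0, 0, 1], [0, 0, 0], 0.57]
  ],
  "squeeze": 20
}}

```text
clock: 5.03
position: [0.4853, -0.1386, 0.1146]
ee_rot: [0.788, 0.616, 0.0, -0.0]
ft_force: [0.5, -0.2, -0.4]
grip_width: 0.573
```

Emit:
{"api": "move_arm", "payload": {
  "moves": [
    [[0, 0, 0.8], [0, 0, 0], 0.57],
    [[0, 0, 0.2], [0, 0, 0], 0.57],
    [[0, 0, 0], [0, 0, 0], 0.57]
  ]
}}

```text
clock: 5.4
position: [0.4852, -0.1395, 0.0907]
ee_rot: [0.788, 0.615, 0.0, -0.0]
ft_force: [0.2, 0.2, 0.5]
grip_width: 0.57
```

Run:
```python
from h import *
im=camera("wrist");t=camera("top");s=camera("scene")
c=lambda im,x,y,w,h,f:cv2.resize(im[y:y+h,x:x+w],(400,300),interpolation=cv2.INTER_CUBIC)
cv2.imwrite("pics/w2.png",np.hstack([c(im,220,150,200,150,2),c(s,150,260,120,90,4)])[:,:,::-1])
o=get_obs();print(o["position"],o["ft_force"],o["clock"])
```

```text
[ 0.48553794 -0.13989729  0.09134711] [0.36293619 0.20087858 0.44497948] 5.55
```

View pics/w2.png

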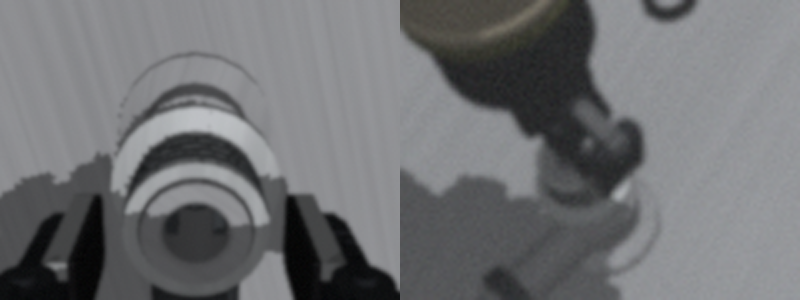

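The mouth sits midway between the fingers. I'll go down to feel the rim.

Emit:
{"api": "move_arm", "payload": {
  "moves": [
    [[0, 0, 0.4], [0, 0, 0], 0.56],
    [[0, 0, 0.2], [0, 0, 0], 0.56],
    [[0, 0, 0], [0, 0, 0], 0.56]
  ]
}}

```text
clock: 5.92
position: [0.4846, -0.14, 0.075]
ee_rot: [0.789, 0.615, -0.0, -0.0]
ft_force: [0.2, 0.6, 0.2]
grip_width: 0.56
```

Emit:
{"api": "move_arm", "payload": {
  "moves": [
    [[0, 0, 0.12], [0, 0, 0], 0.56],
    [[0, 0, 0.08], [0, 0, 0], 0.56],
    [[0, 0, 0], [0, 0, 0], 0.56]
  ]
}}

```text
clock: 6.3
position: [0.4848, -0.14, 0.0704]
ee_rot: [0.789, 0.615, -0.0, -0.0]
ft_force: [0.8, -0.2, 1.1]
grip_width: 0.564
```

Emit:
{"api": "move_arm", "payload": {
  "moves": [
    [[0, 0, 0.08], [0, 0, 0], 0.56],
    [[0, 0, 0], [0, 0, 0], 0.56]
  ]
}}

```text
clock: 6.55
position: [0.4849, -0.14, 0.0684]
ee_rot: [0.789, 0.615, -0.0, -0.0]
ft_force: [-0.2, 0.3, -0.1]
grip_width: 0.561
```

Emit:
{"api": "move_arm", "payload": {
  "moves": [
    [[0, 0, 0.12], [0, 0, 0], 0.56],
    [[0, 0, 0], [0, 0, 0], 0.56]
  ]
}}

```text
clock: 6.8
position: [0.4848, -0.14, 0.0653]
ee_rot: [0.789, 0.615, -0.0, -0.0]
ft_force: [0.3, -0.4, -0.7]
grip_width: 0.561
```

Emit:
{"api": "move_arm", "payload": {
  "moves": [
    [[0, 0, 0.12], [0, 0, 0], 0.56],
    [[0, 0, 0], [0, 0, 0], 0.56]
  ]
}}

```text
clock: 7.05
position: [0.4851, -0.1401, 0.0625]
ee_rot: [0.789, 0.615, 0.0, 0.0]
ft_force: [1.4, -0.2, 1.9]
grip_width: 0.558
```

Emit:
{"api": "move_arm", "payload": {
  "moves": [
    [[0, 0, 0.12], [0, 0, 0], 0.56],
    [[0, 0, 0], [0, 0, 0], 0.56]
  ]
}}

```text
clock: 7.3
position: [0.4851, -0.1401, 0.0595]
ee_rot: [0.789, 0.615, 0.0, 0.0]
ft_force: [0.4, -0.3, 3.1]
grip_width: 0.562
```

Emit:
{"api": "move_arm", "payload": {
  "moves": [
    [[0, 0, 0.12], [0, 0, 0], 0.56],
    [[0, 0, 0], [0, 0, 0], 0.56]
  ]
}}

```text
clock: 7.55
position: [0.4851, -0.1401, 0.0564]
ee_rot: [0.789, 0.615, 0.0, 0.0]
ft_force: [1.5, -0.3, 3.9]
grip_width: 0.56
```

Emit:
{"api": "move_arm", "payload": {
  "moves": [
    [[0, 0, 0.08], [0, 0, 0], 0.56],
    [[0, 0, 0], [0, 0, 0], 0.56]
  ]
}}

```text
clock: 7.8
position: [0.4851, -0.14, 0.0545]
ee_rot: [0.789, 0.615, 0.0, 0.0]
ft_force: [1.3, -0.9, 3.9]
grip_width: 0.56
```

Emit:
{"api": "move_arm", "payload": {
  "moves": [
    [[0, 0, 0.06], [0, 0, 0], 0.56],
    [[0, 0, 0], [0, 0, 0], 0.56]
  ]
}}

```text
clock: 8.05
position: [0.4851, -0.14, 0.053]
ee_rot: [0.789, 0.615, 0.0, 0.0]
ft_force: [0.5, -0.8, 4.6]
grip_width: 0.559
```

Emit:
{"api": "move_arm", "payload": {
  "moves": [
    [[0, 0, 0.04], [0, 0, 0], 0.56],
    [[0, 0, 0], [0, 0, 0], 0.56]
  ]
}}

```text
clock: 8.3
position: [0.4852, -0.1401, 0.0527]
ee_rot: [0.789, 0.615, 0.0, -0.0]
ft_force: [-2.7, 0.9, 14.4]
grip_width: 0.558
```

Emit:
{"api": "move_arm", "payload": {
  "moves": [
    [[0, 0, -0.05], [0, 0, 0], 0.75],
    [[0, 0, -0.2], [0, 0, 0], 0.75],
    [[0, 0, -1], [0, 0, 0], 0.75],
    [[0, 0, -1], [0, 0, 0], 0.75],
    [[0, 0, -1], [0, 0, 0], 0.75]
  ]
}}

```text
clock: 8.93
position: [0.4845, -0.14, 0.134]
ee_rot: [0.789, 0.615, -0.0, -0.0]
ft_force: [0.1, -0.6, 0.3]
grip_width: 0.75
```

Emit:
{"api": "move_arm", "payload": {
  "moves": [
    [[0, 0, -1], [0, 0, 0], 0.6],
    [[0, 0, -1], [0, 0, 0], 0.6],
    [[0, 0, -1], [0, 0, 0], 0.6],
    [[0, 0, -0.5], [0, 0, 0], 0.6],
    [[0, 0, 0], [0, 0, 0], 0.6]
  ]
}}

```text
clock: 9.55
position: [0.4851, -0.14, 0.221]
ee_rot: [0.789, 0.615, 0.0, 0.0]
ft_force: [-0.1, -0.5, -0.2]
grip_width: 0.603
```

Run:
```python
from h import *
i=camera_info("wrist");im=camera("wrist");a=cv2.imread("pics/w1.png")[:,:,::-1]
cv2.imwrite("pics/w3.png",np.hstack([cv2.resize(x[145:235,260:380],(400,300),interpolation=cv2.INTER_CUBIC) for x in(a,im)])[:,:,::-1])
o=get_obs();print(o["position"],o["ft_force"],o["clock"])
plan([((.5416,.1993,.22),-16)],0.6)
```

```text
[ 0.48468784 -0.1399224   0.22022588] [-0.38287228  0.0994581   0.33460225] 9.6
[[[1.0,-0.08,0.0],[-0.0,-0.0,0.1],0.6],[[1.0,-0.08,0.0],[-0.0,-0.0,0.1],0.6],[[1.0,-0.08,0.0],[-0.0,-0.0,0.1],0.6],[[1.0,-0.09,0.0],[-0.0,-0.0,0.1],0.6],[[1.0,-0.09,0.0],[-0.0,-0.0,0.2],0.6]]
[[[1.0,-0.09,0.0],[-0.0,-0.0,0.1],0.6],[[1.0,-0.09,0.0],[-0.0,-0.0,0.2],0.6],[[1.0,-0.1,0.0],[-0.0,-0.0,0.1],0.6],[[1.0,-0.1,0.0],[-0.0,-0.0,0.2],0.6],[[1.0,-0.1,0.0],[-0.0,-0.0,0.1],0.6]]
[[[1.0,-0.1,0.0],[-0.0,-0.0,0.2],0.6],[[1.0,-0.11,0.0],[-0.0,-0.0,0.1],0.6],[[1.0,-0.11,0.01],[-0.0,-0.0,0.2],0.6],[[0.7,-0.07,0.0],[-0.0,-0.0,0.1],0.6]]
[0.54165263 0.1993577  0.22001543] [ 7.98648090e-01  6.01798264e-01 -1.46879221e-04 -2.38477561e-04]
```

View pics/w3.png

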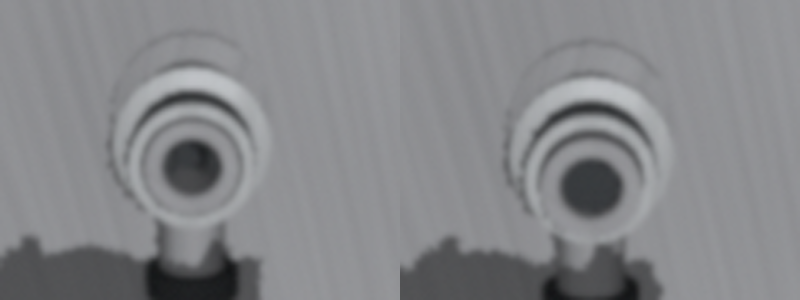

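The right-hand picture (after) shows a wider dark gap between the mouth lip and the sleeve, so the sleeve is caught down. Next, the stand.

Emit:
{"api": "move_arm", "payload": {
  "moves": [
    [[1, -0.08, 0], [0, 0, 0], 0.6],
    [[1, -0.08, 0], [0, 0, 0], 0.6],
    [[1, -0.08, 0], [0, 0, 0], 0.6],
    [[1, -0.08, 0], [0, 0, 0], 0.6],
    [[1, -0.08, 0], [0, 0, 0], 0.6]
  ]
}}

```text
clock: 10.22
position: [0.5051, -0.0155, 0.2194]
ee_rot: [0.789, 0.615, -0.001, -0.001]
ft_force: [0.2, -0.7, 0.0]
grip_width: 0.601
```

Emit:
{"api": "move_arm", "payload": {
  "moves": [
    [[1, -0.08, 0], [0, 0, 0], 0.6],
    [[1, -0.08, 0], [0, 0, 0], 0.6],
    [[1, -0.08, 0], [0, 0, 0], 0.6],
    [[1, -0.08, 0], [0, 0, 0], 0.6],
    [[1, -0.08, 0], [0, 0, 0], 0.6]
  ]
}}

```text
clock: 10.85
position: [0.5259, 0.1079, 0.2193]
ee_rot: [0.789, 0.615, -0.001, -0.0]
ft_force: [-0.4, -0.2, -0.7]
grip_width: 0.597
```

Emit:
{"api": "move_arm", "payload": {
  "moves": [
    [[1, -0.08, 0], [0, 0, 0], 0.6],
    [[1, -0.08, 0], [0, 0, 0], 0.6],
    [[1, -0.08, 0], [0, 0, 0], 0.6],
    [[0.72, -0.06, 1], [0, 0, 0], 0.6],
    [[0, 0, 1], [0, 0, 0], 0.6]
  ]
}}

```text
clock: 11.48
position: [0.5419, 0.2021, 0.1699]
ee_rot: [0.788, 0.616, 0.0, -0.0]
ft_force: [-0.3, -0.1, 0.1]
grip_width: 0.601
```

Emit:
{"api": "move_arm", "payload": {
  "moves": [
    [[0, 0, 0.5], [0, 0, 0], 0.6],
    [[0, 0, 0], [0, 0, 0], 0.6],
    [[0, 0, 0], [0, 0, 0], 0.6]
  ]
}}

```text
clock: 11.85
position: [0.5425, 0.1994, 0.1593]
ee_rot: [0.789, 0.615, 0.001, 0.0]
ft_force: [-0.1, 0.7, 0.5]
grip_width: 0.602
```

Run:
```python
from h import *
i=camera_info("wrist");im=camera("wrist");cv2.imwrite("pics/w4.png",im[:,:,::-1])
o=get_obs();print(o["position"],o["ft_force"],o["clock"])
print(proj(i,(.5416,.1993,.105)),proj(i,(.5416,.1993,.080)),proj(i,(.5663,.2866,.103)))
```

```text
[0.54249963 0.19942044 0.15944114] [-0.12034114 -0.67663975  0.75904101] 11.9
[np.float64(315.6270013435324), np.float64(225.48284133594623)] [np.float64(315.72315273179953), np.float64(214.93266304894067)] [np.float64(319.46826836926283), np.float64(93.8689512732854)]
```

View pics/w4.png

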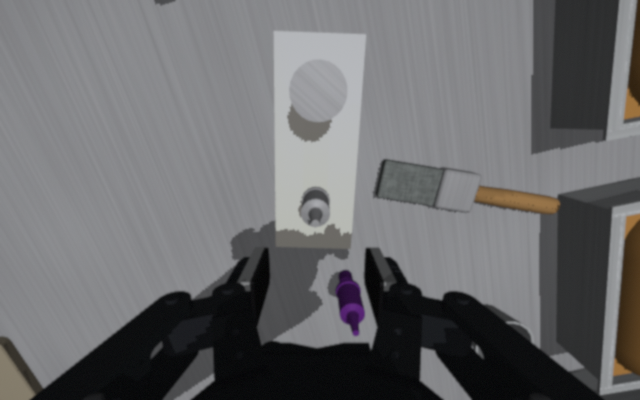

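The slim spout tip is at (315,224), as predicted at (316,225). The wide nozzle is at (318,92) and the purple look-alike at (348,300), clear of the path. Grasping.

Emit:
{"api": "move_arm", "payload": {
  "moves": [
    [[0, -0.03, 1], [0, 0, 0], 0.6],
    [[0, 0, 1], [0, 0, 0], 0.6],
    [[0, 0, 1], [0, 0, 0], 0.6],
    [[0, 0, 0.9], [0, 0, 0], 0.6],
    [[0, 0, 0.45], [0, 0, 0], 0.6]
  ]
}}

```text
clock: 12.52
position: [0.5411, 0.1995, 0.0492]
ee_rot: [0.789, 0.615, -0.0, -0.0]
ft_force: [0.2, 0.9, -0.1]
grip_width: 0.599
```

Emit:
{"api": "move_arm", "payload": {
  "moves": [
    [[0, 0, 0], [0, 0, 0], 0.45],
    [[0, 0, 0], [0, 0, 0], 0.2],
    [[0, 0, 0], [0, 0, 0], 0.1],
    [[0, 0, 0], [0, 0, 0], 0.1],
    [[0, 0, 0], [0, 0, 0], 0.1]
  ],
  "squeeze": 60
}}

```text
clock: 13.15
position: [0.542, 0.1999, 0.0508]
ee_rot: [0.789, 0.615, 0.001, 0.0]
ft_force: [-0.8, 0.2, 6.3]
grip_width: 0.26
```

Emit:
{"api": "move_arm", "payload": {
  "moves": [
    [[0, 0, -0.5], [0, 0, 0], 0.1],
    [[0, 0, -1], [0, 0, 0], 0.1],
    [[0, 0, -1], [0, 0, 0], 0.1],
    [[0, 0, -1], [0, 0, 0], 0.1],
    [[0, 0, -1], [0, 0, 0], 0.1]
  ]
}}

```text
clock: 13.78
position: [0.541, 0.1994, 0.1636]
ee_rot: [0.789, 0.615, 0.0, -0.0]
ft_force: [0.0, 0.1, -0.9]
grip_width: 0.257
```

Emit:
{"api": "move_arm", "payload": {
  "moves": [
    [[0, 0, -1], [0, 0, 0], 0.1],
    [[0, 0, -0.5], [0, 0, 0], 0.1],
    [[0, 0, 0], [0, 0, 0], 0.1]
  ]
}}

```text
clock: 14.15
position: [0.5414, 0.1996, 0.2003]
ee_rot: [0.789, 0.615, 0.001, 0.0]
ft_force: [-0.8, -0.2, -1.3]
grip_width: 0.262
```

Run:
```python
from h import *
i=camera_info("wrist");im=camera("wrist");s=camera("scene");si=camera_info("scene");t=camera("top")
o=get_obs();p=o["position"];print(p,o["ft_force"],o["grip_width"],o["clock"])
n=p-[0,0,.0448];u=[int(x) for x in proj(si,n)];print(u)
for h in(0,.034,.099):print(proj(i,n+[0,0,h]),proj(si,n+[0,0,h]))
cv2.imwrite("pics/w5.png",np.hstack([cv2.resize(im[130:280,220:420],(400,300)),cv2.resize(s[u[1]-60:u[1]+30,u[0]-60:u[0]+60],(400,300),interpolation=cv2.INTER_CUBIC)])[:,:,::-1])
plan([((.4855,-.1405,p[2]),-14.1)],0.1)
```

```text
[0.54058158 0.1993429  0.19844654] [-0.10796566  0.43079027 -2.14724934] 0.2678026432840213 14.3
[312, 166]
[np.float64(315.754504487565), np.float64(229.4615405444722)] [np.float64(312.64041859537605), np.float64(166.74536985496724)]
[np.float64(315.5886518586657), np.float64(249.95289265734044)] [np.float64(312.1611356406515), np.float64(155.4911117553867)]
[np.float64(314.99325937783135), np.float64(323.5145663618737)] [np.float64(311.16492661416964), np.float64(132.09868063585924)]
[[[-1.0,0.09,0.0],[-0.0,0.0,-0.0],0.1],[[-1.0,0.09,0.0],[-0.0,0.0,-0.0],0.1],[[-1.0,0.08,0.0],[-0.0,0.0,-0.0],0.1],[[-1.0,0.09,0.0],[-0.0,0.0,-0.0],0.1],[[-1.0,0.08,0.0],[-0.0,0.0,-0.0],0.1]]
[[[-1.0,0.09,0.0],[-0.0,0.0,-0.0],0.1],[[-1.0,0.08,0.0],[-0.0,0.0,-0.0],0.1],[[-1.0,0.09,0.0],[-0.0,0.0,-0.0],0.1],[[-1.0,0.08,0.0],[-0.0,0.0,-0.0],0.1],[[-1.0,0.09,0.0],[-0.0,0.0,-0.0],0.1]]
[[[-1.0,0.08,0.0],[-0.0,0.0,-0.0],0.1],[[-1.0,0.09,0.0],[-0.0,0.0,-0.0],0.1],[[-1.0,0.08,0.01],[-0.0,0.0,-0.0],0.1],[[-0.72,0.07,0.0],[-0.1,0.1,-0.0],0.1]]
[ 0.48560724 -0.14050578  0.19853001] [ 7.88570777e-01  6.14943881e-01  3.89001505e-04 -3.70959960e-05]
```

View pics/w5.png

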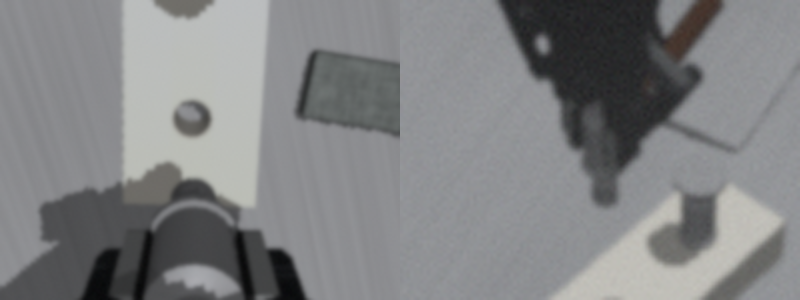

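The nozzle is held upright and its tip is where predicted, at scene (313,167). The hole is empty and the wide nozzle is untouched. Moving to the coupling.

Emit:
{"api": "move_arm", "payload": {
  "moves": [
    [[-0.7, 0.06, 0], [0, 0, 0], 0.1],
    [[-1, 0.08, 0], [0, 0, 0], 0.1],
    [[-1, 0.08, 0], [0, 0, 0], 0.1],
    [[-1, 0.08, 0], [0, 0, 0], 0.1],
    [[-1, 0.08, 0], [0, 0, 0], 0.1]
  ]
}}

```text
clock: 14.92
position: [0.5213, 0.081, 0.1997]
ee_rot: [0.789, 0.615, 0.0, -0.0]
ft_force: [0.2, 0.4, -0.5]
grip_width: 0.262
```

Emit:
{"api": "move_arm", "payload": {
  "moves": [
    [[-1, 0.09, 0], [0, 0, 0], 0.1],
    [[-1, 0.09, 0], [0, 0, 0], 0.1],
    [[-1, 0.09, 0], [0, 0, 0], 0.1],
    [[-1, 0.09, 0], [0, 0, 0], 0.1],
    [[-1, 0.09, 0], [0, 0, 0], 0.1]
  ]
}}

```text
clock: 15.55
position: [0.5014, -0.0427, 0.1997]
ee_rot: [0.789, 0.615, 0.0, -0.0]
ft_force: [0.3, 0.3, -1.3]
grip_width: 0.26
```

Emit:
{"api": "move_arm", "payload": {
  "moves": [
    [[-1, 0.08, 0], [0, 0, 0], 0.1],
    [[-1, 0.08, 0], [0, 0, 0], 0.1],
    [[-0.7, 0.08, 0], [0, 0, 0], 0.1],
    [[-0.33, 0, 0], [0, 0, 0], 0.1],
    [[0, 0, 1], [0, 0, 0], 0.1]
  ]
}}

```text
clock: 16.18
position: [0.4902, -0.1168, 0.1757]
ee_rot: [0.789, 0.614, 0.002, 0.001]
ft_force: [0.8, -0.1, -2.1]
grip_width: 0.262
```

Emit:
{"api": "move_arm", "payload": {
  "moves": [
    [[0, 0, 0.6], [0, 0, 0], 0.1],
    [[0, 0, 0], [0, 0, 0], 0.1],
    [[0, 0, 0], [0, 0, 0], 0.1]
  ]
}}

```text
clock: 16.55
position: [0.4899, -0.1156, 0.1601]
ee_rot: [0.789, 0.615, 0.0, 0.0]
ft_force: [0.6, -0.1, -1.5]
grip_width: 0.26
```

Run:
```python
from h import *
i=camera_info("wrist");im=camera("wrist");s=camera("scene")
o=get_obs();p=o["position"];print(p,o["ft_force"],o["grip_width"],o["clock"])
print(proj(i,p-[0,0,.0448]),proj(i,(.4858,-.1405,.097)))
cv2.imwrite("pics/w6.png",np.hstack([cv2.resize(im[160:280,240:400],(400,300),interpolation=cv2.INTER_CUBIC),cv2.resize(s[250:340,150:270],(400,300),interpolation=cv2.INTER_CUBIC)])[:,:,::-1])
```

```text
[ 0.48997141 -0.11565514  0.16026638] [-0.16954951  0.78353145 -1.68971834] 0.26206540367617426 16.65
[np.float64(316.9884580324885), np.float64(229.8131817486535)] [np.float64(319.49982798290097), np.float64(251.0576086692014)]
```

View pics/w6.png

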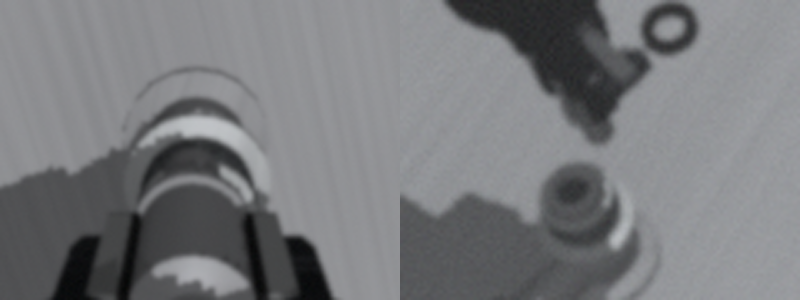

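I'm one row short along tool x, at (0.490,-0.116). I'll correct that, then go down by feel.

Emit:
{"api": "move_arm", "payload": {
  "moves": [
    [[-0.5, 0.04, 0], [0, 0, 0], 0.1],
    [[-0.5, 0.04, 0], [0, 0, 0], 0.1],
    [[0, 0, 0], [0, 0, 0], 0.1],
    [[0, 0, 0], [0, 0, 0], 0.1]
  ]
}}

```text
clock: 17.15
position: [0.4854, -0.1403, 0.1595]
ee_rot: [0.789, 0.615, 0.0, -0.0]
ft_force: [-0.6, 0.1, -0.1]
grip_width: 0.264
```

Emit:
{"api": "move_arm", "payload": {
  "moves": [
    [[0, 0, 0.3], [0, 0, 0], 0.1],
    [[0, 0, 0.2], [0, 0, 0], 0.1],
    [[0, 0, 0.2], [0, 0, 0], 0.1],
    [[0, 0, 0], [0, 0, 0], 0.1]
  ]
}}

```text
clock: 17.65
position: [0.4851, -0.1403, 0.1415]
ee_rot: [0.789, 0.615, -0.0, -0.0]
ft_force: [0.1, 0.2, -1.0]
grip_width: 0.261
```

Run:
```python
from h import *
i=camera_info("wrist");im=camera("wrist");s=camera("scene");t=camera("top")
o=get_obs();p=o["position"];print(p,o["ft_force"],o["grip_width"],o["clock"])
cv2.imwrite("pics/w7.png",np.hstack([cv2.resize(im[180:270,260:380],(400,300),interpolation=cv2.INTER_CUBIC),cv2.resize(s[265:340,160:260],(400,300),interpolation=cv2.INTER_CUBIC)])[:,:,::-1])
```

```text
[ 0.48545913 -0.14040671  0.14216057] [ 0.2533307  -0.7268534  -0.92881431] 0.2618815746915279 17.8
```

View pics/w7.png

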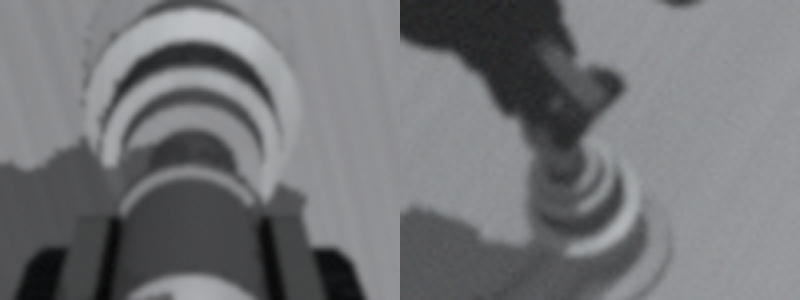

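The stem is centred over the bore (193 against 192 in the crop). Feeling the way in.

Emit:
{"api": "move_arm", "payload": {
  "moves": [
    [[0, 0, 0.1], [0, 0, 0], 0.1],
    [[0, 0, 0], [0, 0, 0], 0.1]
  ]
}}

```text
clock: 18.05
position: [0.4853, -0.1405, 0.1395]
ee_rot: [0.789, 0.615, 0.0, 0.0]
ft_force: [-0.4, -1.0, -1.4]
grip_width: 0.262
```

Emit:
{"api": "move_arm", "payload": {
  "moves": [
    [[0, 0, 0.1], [0, 0, 0], 0.1],
    [[0, 0, 0], [0, 0, 0], 0.1]
  ]
}}

```text
clock: 18.3
position: [0.4854, -0.141, 0.137]
ee_rot: [0.789, 0.615, -0.0, 0.0]
ft_force: [1.1, -2.7, -1.2]
grip_width: 0.263
```

Emit:
{"api": "move_arm", "payload": {
  "moves": [
    [[0, 0, 0.1], [0, 0, 0], 0.1],
    [[0, 0, 0], [0, 0, 0], 0.1]
  ]
}}

```text
clock: 18.55
position: [0.4853, -0.1409, 0.1344]
ee_rot: [0.789, 0.615, -0.0, 0.0]
ft_force: [0.5, -5.5, -1.4]
grip_width: 0.267
```

The side force of -5.5 N in y means the bore centre lies further towards -y, so I'll shift that way.

Emit:
{"api": "move_arm", "payload": {
  "moves": [
    [[-0.04, 0, 0], [0, 0, 0], 0.1],
    [[0, 0, 0], [0, 0, 0], 0.1]
  ]
}}

```text
clock: 18.8
position: [0.4852, -0.1412, 0.1345]
ee_rot: [0.789, 0.615, 0.0, -0.0]
ft_force: [1.2, -3.3, -1.1]
grip_width: 0.263
```

Emit:
{"api": "move_arm", "payload": {
  "moves": [
    [[-0.02, 0, 0], [0, 0, 0], 0.1],
    [[0, 0, 0], [0, 0, 0], 0.1]
  ]
}}

```text
clock: 19.05
position: [0.4851, -0.1415, 0.1345]
ee_rot: [0.789, 0.615, 0.0, -0.0]
ft_force: [0.7, -1.2, -1.0]
grip_width: 0.262
```

Emit:
{"api": "move_arm", "payload": {
  "moves": [
    [[-0.02, 0.01, 0.08], [0, 0, 0], 0.1],
    [[0, 0, 0.06], [0, 0, 0], 0.1],
    [[0, 0, 0], [0, 0, 0], 0.1]
  ]
}}

```text
clock: 19.42
position: [0.4851, -0.142, 0.1309]
ee_rot: [0.789, 0.615, 0.0, -0.0]
ft_force: [-0.6, 1.1, 1.9]
grip_width: 0.264
```

Emit:
{"api": "move_arm", "payload": {
  "moves": [
    [[0, 0, 0.08], [0, 0, 0], 0.1],
    [[0, 0, 0.08], [0, 0, 0], 0.1],
    [[0, 0, 0], [0, 0, 0], 0.1]
  ]
}}

```text
clock: 19.8
position: [0.485, -0.1422, 0.1268]
ee_rot: [0.789, 0.615, -0.0, -0.0]
ft_force: [0.8, 0.6, 0.3]
grip_width: 0.265
```

Emit:
{"api": "move_arm", "payload": {
  "moves": [
    [[0, 0, 0.1], [0, 0, 0], 0.1],
    [[0, 0, 0.1], [0, 0, 0], 0.1],
    [[0, 0, 0], [0, 0, 0], 0.1]
  ]
}}

```text
clock: 20.18
position: [0.485, -0.1424, 0.1217]
ee_rot: [0.789, 0.615, -0.0, -0.0]
ft_force: [0.3, 1.7, -0.1]
grip_width: 0.258
```

Emit:
{"api": "move_arm", "payload": {
  "moves": [
    [[0, 0, 0.1], [0, 0, 0], 0.1],
    [[0, 0, 0.08], [0, 0, 0], 0.1],
    [[0, 0, 0], [0, 0, 0], 0.1]
  ]
}}

```text
clock: 20.55
position: [0.485, -0.1424, 0.1173]
ee_rot: [0.789, 0.615, -0.0, -0.0]
ft_force: [-0.1, 1.7, 0.8]
grip_width: 0.261
```

Emit:
{"api": "move_arm", "payload": {
  "moves": [
    [[0, 0, 0.08], [0, 0, 0], 0.1],
    [[0, 0, 0.06], [0, 0, 0], 0.1],
    [[0, 0, 0], [0, 0, 0], 0.1]
  ]
}}

```text
clock: 20.92
position: [0.4851, -0.1424, 0.1139]
ee_rot: [0.789, 0.615, -0.0, -0.0]
ft_force: [-0.3, 0.9, 1.4]
grip_width: 0.264
```

Emit:
{"api": "move_arm", "payload": {
  "moves": [
    [[0, 0, 0.04], [0, 0, 0], 0.1],
    [[0, 0, 0.02], [0, 0, 0], 0.1],
    [[0, 0, 0], [0, 0, 0], 0.1]
  ]
}}

```text
clock: 21.3
position: [0.4851, -0.1424, 0.1125]
ee_rot: [0.789, 0.615, 0.0, -0.0]
ft_force: [-0.7, 1.1, 3.6]
grip_width: 0.262
```

Emit:
{"api": "move_arm", "payload": {
  "moves": [
    [[0, 0, 0.03], [0, 0, 0], 0.1],
    [[0, 0, 0], [0, 0, 0], 0.1]
  ]
}}

```text
clock: 21.55
position: [0.4851, -0.1424, 0.1117]
ee_rot: [0.789, 0.615, 0.0, -0.0]
ft_force: [-0.4, 1.0, 4.4]
grip_width: 0.26
```

Emit:
{"api": "move_arm", "payload": {
  "moves": [
    [[0, 0, 0.03], [0, 0, 0], 0.1],
    [[0, 0, 0], [0, 0, 0], 0.1]
  ]
}}

```text
clock: 21.8
position: [0.4851, -0.1424, 0.1109]
ee_rot: [0.789, 0.615, -0.0, -0.0]
ft_force: [-0.2, 0.3, 2.2]
grip_width: 0.262
```

Emit:
{"api": "move_arm", "payload": {
  "moves": [
    [[0, 0, 0.03], [0, 0, 0], 0.1],
    [[0, 0, 0], [0, 0, 0], 0.1]
  ]
}}

```text
clock: 22.05
position: [0.4851, -0.1424, 0.1102]
ee_rot: [0.789, 0.615, -0.0, -0.0]
ft_force: [-0.0, 1.9, 2.4]
grip_width: 0.261
```

Emit:
{"api": "move_arm", "payload": {
  "moves": [
    [[0, 0, 0.03], [0, 0, 0], 0.1],
    [[0, 0, 0], [0, 0, 0], 0.1]
  ]
}}

```text
clock: 22.3
position: [0.4851, -0.1424, 0.1095]
ee_rot: [0.789, 0.615, 0.0, -0.0]
ft_force: [0.6, 1.6, 2.4]
grip_width: 0.263
```

Emit:
{"api": "move_arm", "payload": {
  "moves": [
    [[0, 0, 0.03], [0, 0, 0], 0.1],
    [[0, 0, 0], [0, 0, 0], 0.1]
  ]
}}

```text
clock: 22.55
position: [0.485, -0.1425, 0.1086]
ee_rot: [0.789, 0.615, -0.0, 0.0]
ft_force: [0.7, -0.3, 0.4]
grip_width: 0.262
```

Emit:
{"api": "move_arm", "payload": {
  "moves": [
    [[0, 0, 0.03], [0, 0, 0], 0.1],
    [[0, 0, 0], [0, 0, 0], 0.1]
  ]
}}

```text
clock: 22.8
position: [0.4851, -0.1425, 0.108]
ee_rot: [0.789, 0.615, -0.0, -0.0]
ft_force: [-0.2, -0.9, 2.3]
grip_width: 0.262
```

Emit:
{"api": "move_arm", "payload": {
  "moves": [
    [[0, 0, 0.03], [0, 0, 0], 0.1],
    [[0, 0, 0], [0, 0, 0], 0.1]
  ]
}}

```text
clock: 23.05
position: [0.4851, -0.1425, 0.1073]
ee_rot: [0.789, 0.615, 0.0, -0.0]
ft_force: [-1.8, -0.1, 2.8]
grip_width: 0.27
```

Emit:
{"api": "move_arm", "payload": {
  "moves": [
    [[0, 0, 0.03], [0, 0, 0], 0.1],
    [[0, 0, 0], [0, 0, 0], 0.1]
  ]
}}

```text
clock: 23.3
position: [0.4852, -0.1425, 0.1072]
ee_rot: [0.789, 0.615, 0.0, -0.0]
ft_force: [-5.2, 1.6, 12.3]
grip_width: 0.265
```

Hard stop at TCP z 0.1072 with 12 N. I'll check the sleeve.

Run:
```python
from h import *
im=camera("wrist");s=camera("scene")
o=get_obs();p=o["position"];print(p,o["ft_force"],o["grip_width"],o["clock"])
cv2.imwrite("pics/w8.png",np.hstack([cv2.resize(im[180:270,260:380],(400,300),interpolation=cv2.INTER_CUBIC),cv2.resize(s[265:340,160:260],(400,300),interpolation=cv2.INTER_CUBIC)])[:,:,::-1])
```

```text
[ 0.48515752 -0.14246986  0.10721248] [-4.76083833  1.2852666  11.36426147] 0.2574707542236627 23.4
```

View pics/w8.png

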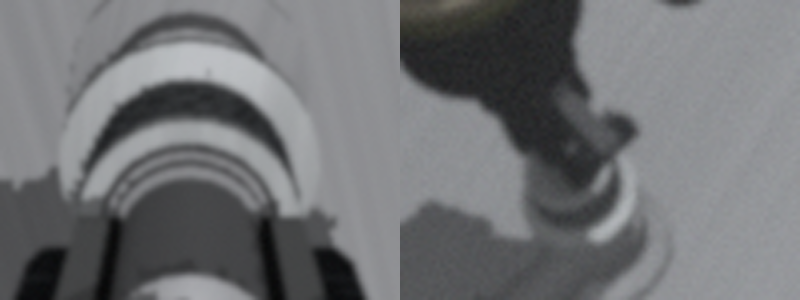

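The sleeve now sits right under the mouth lip, with the foot visible beneath it, so it has sprung up. A gentle tug will confirm the lock.

Emit:
{"api": "move_arm", "payload": {
  "moves": [
    [[0, 0, -0.08], [0, 0, 0], 0.1],
    [[0, 0, -0.04], [0, 0, 0], 0.1],
    [[0, 0, 0], [0, 0, 0], 0.1]
  ]
}}

```text
clock: 23.78
position: [0.4849, -0.1424, 0.1089]
ee_rot: [0.789, 0.615, -0.0, -0.0]
ft_force: [2.5, -0.9, -7.6]
grip_width: 0.266
```

Emit:
{"api": "move_arm", "payload": {
  "moves": [
    [[0, 0, -0.03], [0, 0, 0], 0.1],
    [[0, 0, 0], [0, 0, 0], 0.1]
  ]
}}

```text
clock: 24.02
position: [0.4847, -0.1423, 0.1092]
ee_rot: [0.789, 0.615, -0.001, -0.0]
ft_force: [6.6, -1.5, -18.9]
grip_width: 0.258
```

It resists at -19 N, so it is locked. Relax, open and retreat.

Emit:
{"api": "move_arm", "payload": {
  "moves": [
    [[0, 0, 0.06], [0, 0, 0], 0.1],
    [[0, 0, 0], [0, 0, 0], 0.4],
    [[0, 0, 0], [0, 0, 0], 0.6],
    [[0, 0, 0], [0, 0, 0], 0.6],
    [[0, 0, -0.4], [0, 0, 0], 0.6]
  ]
}}

```text
clock: 24.65
position: [0.4847, -0.1423, 0.1188]
ee_rot: [0.789, 0.615, -0.0, -0.0]
ft_force: [-0.7, -0.0, -0.2]
grip_width: 0.603
```

Emit:
{"api": "move_arm", "payload": {
  "moves": [
    [[0, 0, -1], [0, 0, 0], 0.6],
    [[0, 0, -1], [0, 0, 0], 0.6],
    [[0, 0, -1], [0, 0, 0], 0.6],
    [[0, 0, -1], [0, 0, 0], 0.6],
    [[0, 0, 0], [0, 0, 0], 0.6]
  ]
}}

```text
clock: 25.28
position: [0.4861, -0.1428, 0.2211]
ee_rot: [0.789, 0.615, 0.002, 0.001]
ft_force: [-0.6, -0.1, -0.4]
grip_width: 0.594
```

Run:
```python
from h import *
im=camera("wrist");s=camera("scene")
o=get_obs();p=o["position"];print(p,o["ft_force"],o["grip_width"],o["clock"])
cv2.imwrite("pics/w9.png",np.hstack([cv2.resize(im[145:235,260:380],(400,300),interpolation=cv2.INTER_CUBIC),cv2.resize(s[265:340,160:260],(400,300),interpolation=cv2.INTER_CUBIC)])[:,:,::-1])
```

```text
[ 0.48504659 -0.14235956  0.21885131] [-0.03172891 -0.22942127 -0.51330126] 0.5982135071135191 25.375
```

View pics/w9.png

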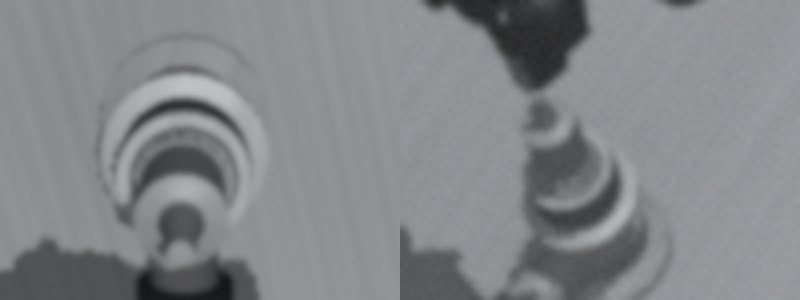

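The nozzle stands upright in the coupling with the sleeve up, and the gripper is clear. Handing in.

```bash
python3 -c "
from workcell import *
print(hand_in())"
```

```text
the job is handed in; nothing more can be done
None
```

The slim nozzle is in the coupling, pushed home and locked, and the job is handed in at about 25 s on the robot's clock. The hand-in gave no verdict.

- **Sleeve:** I pushed its rim down with the fingers to the end stop, reading 14 N there. A picture after backing off showed it still down.
- **Nozzle:** I took it from the stand and felt it into the coupling, moving about 2 mm towards -y after the bore pushed sideways with 5.5 N. It stopped hard at about 12 N of wrist force, under the 20 N limit.
- **Last checks:** the picture showed the sleeve up, and a tug of 19 N could not lift the nozzle. After release it stood upright, the force readings were near zero and the gripper was clear.
- **What I didn't recheck:** I last saw the wide nozzle in place after lifting the slim one, and did not look at the other things again at the end. No contact was felt on the way.

None of the checks failed. The one disagreement was the coupling's position: by feel it lay about 1.5 mm further towards -y than the cameras gave.

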